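# Set the plantain board's stop one hole on

## Robot

A 6-joint arm with a two-finger parallel gripper is mounted at the origin on the work surface. World frame = base frame: x ahead of the robot, y to its left, z up, the work surface at z = 0. Lengths are in m, angles in rad, forces in N, time in s.
With the tool pointing down it reaches from about 0.35 to 0.975 m from the base axis. Payload 4.9 kg.
Tool frame: the origin (TCP) lies at the very end of the fingers, on their centre line; the grasp point (between the pads) lies 19 mm behind it; z points along the fingers, y is the line along which they close (so a half turn about z gives the same grasp; the last joint's range is limited). The gripper opens to 85 mm and grips with 20 to 120 N. Pads are 22 mm wide; open, the fingers measure 114 mm over their backs; the gripper's body (76 mm by 85 mm) begins 54 mm behind the grasp point. The pads swing forward as they close: fully open they stand 13 mm farther back than shut.
Start: joints at [1.187, 0.053, 1.613, -0, 1.476, -0.119], TCP at [0.164, 0.603, 0.231] pointing down, gripper open.
Joint ranges: [-3.01, 3.01], [-1.01, 2.22], [0.06, 2.58], [-1.02, 4.17], [0.09, 2.62], [-3.14, 3.14]. Speed limits (rad/s): [2.57, 2.57, 3.14, 3.14, 3.14, 3.14].

## Interface

Orientations are given as a rotation vector (axis times angle).
In Python, from station import * gives the robot as it stands.
- The arm moves only by the shell command python3 -m crank 'ROWS' [OPENING] [FORCE]. ROWS is JSON, a list of rows, each an object with "offset": the shift along the tool's x, y, z in m, a list of three; "twist": the turn, a rotation vector about the tool's x, y, z in degrees, a list of three. In form: [{"offset": [x, y, z], "twist": [rx, ry, rz]}, ...]. A call has 1 to 20 rows; each row is the pose to reach, as a shift and turn from the pose commanded when the call began, along the tool's axes at that moment; what a row does not reach only later rows make up. A row lasts 1/8 s, in which the tool goes at most 62.5 mm and 10.7 degrees, less where a joint would pass 70% of its speed; a pose out of reach is approached as far as the arm can. A call with a gripper value outside its range is refused whole. OPENING is the opening, from 0 (shut) to 1 (fully open), set as the call begins (- or left out, the last holds). The fingers move at their own pace and stop on an object; FORCE is the grip in N (left out, the last holds). Time passes only in rows, so rows that repeat a pose let the fingers close. It gives the time, the measured TCP pose, the force, the opening and the grip force at its end, in the units of the state.
- get_obs(): the state, without advancing time (a new reading comes with each control period).
- get_image(name): name is "side" or "top" or "wrist"; returns the picture (400x640x3 uint8, red, green, blue); there is no depth.
- get_calibration(name): a dict with "intrinsics" (3x3 intrinsics, pixels), "world_from_camera" (4x4, takes a point from camera to world coordinates); the wrist camera has in their place "tool_from_camera" (4x4, takes a point from camera to tool coordinates, whose origin is the TCP and whose axes are the flange's). Camera axes: x right, y up, looking along -z (the intrinsics and any distortion apply to the point x, -y, -z); pixel columns grow to the right and rows downward; lengths in m; the calibration is good to about 2 mm. A picture is of the moment at which its call begins: read the wrist's pose just before it. get_calibration takes no time and is no camera call.
- finish_job(): hands the job in; it is judged then, once.
Trained networks look in the newest picture that a camera, given by its name, has taken for a name from the list of things; names that differ only in an ending like _2 or _b are one class to them, and where a whole thing is asked for, a point or a joint stands for the part that bears it (a point fixed in the world has none). Each returns a list of dicts, best first, with "confidence" (0 to 1); they miss things now and then, are a little off and sometimes report something else, mostly with a low value. They report only what shows in the picture. A call takes as long as a camera call.
- cut_out(query, camera): "region" (400x640 bool, what is visible of it) and "rect" ([centre column, centre row, width, height] in pixels, round what is visible of it).
The state is a dict: "t": time; "q": joint angles; "dq": joint speeds; "effort": joint torques, N m; "tool_pos": TCP position; "tool_rot": TCP orientation; "contact_force": force on the tool from outside, world axes, zero at the start; "wrist_torque": the same for the moment, N m; "opening": finger opening in m; "grip_force": force on a finger pad.
Only numpy, scipy, OpenCV 4.12 (cv2) and the standard library are available. Lean on these libraries where they do the work, as an engineer would, in place of code of your own. Each camera call takes 0.05 s, during which the arm holds its last target. There are 200 camera calls.

## Task

Set the stop block of the wooden plantain slicing board one hole farther from the slotted cutting guide, so the slices come out thicker: pull up the spring knob, slide the block away from the guide and let the pin snap fully down into the very next hole, then let go. The holes were drilled by hand at uneven distances and that one is hidden under the block, so feel for it gently: do not shove the board along its mat, and leave the spoon and the other kitchen things where they are.

Things in the scene. Friction and masses are not known exactly. Their poses are not given: they have to be found in the camera images.
- board: Pine slicing board, 340 x 130 x 18 mm, on a 4 mm cork mat. Origin: centre of its underside. Its x axis runs along the hole rail (30 mm wide, top at z = 30 mm) away from the slotted cutting guide (four posts up to z = 63 mm at x = -119 to -153, |y| = 47 to 65 mm); the block must go towards +x. Pushed along x with over about 18 N the board slips on the mat; otherwise it stays.
- stop (a joint): Where the stop block is along the board's +x, m: about 0 in the first hole, where it starts. The very next hole is somewhere between 0.039 and 0.067 (different every time, hidden under the block); the one after is at 0.110; travel ends at 0.126. Slides with 2.5 N of friction, plus 2 N while the pin rides on the rail.
- stop_top (a point): Point on the top face of the wooden stop block, on the knob's axis, 60 mm above the counter. The block is 64 mm wide and reaches 75 mm ahead (+x) of this point and 30 mm behind, then an 8 mm thick, 92 mm wide stop plate of the same height. At the start it is at x = -50 mm, y = 0 of the board.
- knob (a joint): How far the spring knob and its pin are pulled up, m: 0 = pin fully down in a hole, 0.008 = pin tip level with the rail's top (riding on it between holes), 0.014 = end of pull. The spring pulls down with 7 N at 0, 11 N at 0.014. The pin is 8 mm with a flat tip, the holes 10 mm: 1 mm of play either way.
- knob_center (a point): Centre of the knob's round steel head, on the knob's axis: an upright cylinder 26 mm in diameter and 24 mm tall on a 12 mm thick stem. With the pin down it is 24 mm above the block's top (the head's underside is 12 mm above it, with a 3 mm high collar round the stem) and 84 mm above the counter.
- spoon: Slotted steel spoon lying on the counter beside the mat, 280 mm long, under 15 mm high; origin under its middle. Bystander.
- salt: Small glass salt jar, 36 mm wide, 55 mm tall, beside the mat; origin at its foot. Bystander.
- dish: Small terracotta dish, 64 mm wide, 26 mm tall, beside the mat; origin at its foot. Bystander.
- bowl: White ceramic bowl, 150 mm wide, 70 mm tall; origin at its foot. Bystander.
- colander: Red plastic colander, 170 mm wide with two ears, 75 mm tall; origin at its foot. Bystander.
- tostonera: Closed wooden tostonera (plantain press), 300 x 100 x 38 mm, lying flat; origin under its middle. Bystander.
- mug: Blue mug, 80 mm wide, 90 mm tall; origin at its foot. Bystander.

How it is judged:
By the outcome, as a careful person would: the job done as asked, in the order asked, and still so for the second after the job is handed in, with the robot touching nothing.
It also fails if it takes over 38 s, if anything falls off the work surface, if the arm or the gripper's body presses on something with over 40 N, if the wrist force passes 120 N, or if a joint passes its speed limit or range.

## Working session

There is one attempt and no reset: what is moved stays moved. The work goes in short steps, Python scripts to look and compute and a shell command to move; the robot and the scene stay as the last step left them, time stands still between calls to the robot, and variables do not carry over. Pictures are saved under pics/ and viewed, at most 10 in all, crops included, and the job is handed in when it is done.

```bash
mkdir -p pics; cat > h.py <<'E'
from station import *
import numpy as np, cv2
from scipy.spatial.transform import Rotation as R
def cam(n,o=None):
    c=get_calibration(n);K=np.array(c["intrinsics"])
    if "world_from_camera" in c: T=np.array(c["world_from_camera"])
    else:
        W=np.eye(4);W[:3,:3]=R.from_rotvec(o["tool_rot"]).as_matrix();W[:3,3]=o["tool_pos"];T=W@np.array(c["tool_from_camera"])
    return K,T,c
def ray(n,u,v,z,o=None):
    K,T,_=cam(n,o);d=np.linalg.inv(K)@[u,v,1];d=T[:3,:3]@(d*[1,-1,-1]);p=T[:3,3];return p+d*(z-p[2])/d[2]
def proj(n,P,o=None):
    K,T,_=cam(n,o);p=np.linalg.inv(T)@np.append(P,1);q=K@(p[:3]*[1,-1,-1]);return q[:2]/q[2]
E
python3 - <<'E'
from h import *
o=get_obs();print(o)
for n in("top","side","wrist"):
    im=get_image(n);cv2.imwrite(f"pics/{n}0.png",im[:,:,::-1])
    print(n,[k for k in get_calibration(n)])
    for q in("knob","board","stop"):
        for d in cut_out(q,n)[:2]:
            print(n,q,d["confidence"],d["rect"])
            if q=="knob": print(ray(n,*d["rect"][:2],0.084,o))
            
            m=d["region"].astype(np.uint8)
            if m.sum()>20: print(cv2.minAreaRect(cv2.findNonZero(m)))
E
```

```text
{'t': 0.0, 'q': array([ 1.18700266e+00,  5.33629258e-02,  1.61426910e+00,  4.45132440e-06,
        1.47600877e+00, -1.18992317e-01]), 'dq': array([-0.00042293, -0.00080709, -0.00114052,  0.00140151,  0.00110826,
        0.00129109]), 'effort': array([ 1.02257844e-03, -3.93672645e+01, -3.70182788e+01,  5.49893537e-05,
        6.96119983e-03, -1.39931394e-06]), 'tool_pos': array([0.16333543, 0.60264301, 0.23007413]), 'tool_rot': array([-0.41466742, -3.113586  ,  0.00311385]), 'contact_force': array([ 0.28270582, -1.23588327,  0.06495851]), 'wrist_torque': array([ 0.00046144, -0.02581582,  0.01954544]), 'grip_force': 0.0, 'opening': 0.08539222060349397}
top ['intrinsics', 'world_from_camera']
top knob 0.54 [307.4, 185.6, 11.6, 8.9]
[0.60434843 0.01952949 0.084     ]
((306.5000305175781, 185.50001525878906), (8.485280990600586, 8.485280990600586), 45.0)
top board 0.77 [293.1, 195.9, 119.1, 84.5]
((290.0670166015625, 194.2342987060547), (48.702232360839844, 118.41149139404297), 70.46334838867188)
top stop 0.95 [301.0, 188.6, 47.0, 38.9]
((300.4963073730469, 189.86495971679688), (30.67144012451172, 40.325679779052734), 70.01689910888672)
side ['intrinsics', 'world_from_camera']
side knob 0.55 [415.4, 149.3, 45.4, 32.8]
[ 0.45031902 -0.41689528  0.084     ]
((413.878173828125, 147.79441833496094), (34.62606430053711, 44.95689010620117), 85.91438293457031)
side knob 0.42 [318.6, 202.3, 10.7, 6.3]
[0.60786677 0.02494969 0.084     ]
((320.0000305175781, 202.00003051757812), (8.485280990600586, 8.485280990600586), 45.0)
side board 0.97 [315.0, 229.0, 60.6, 84.3]
((316.29339599609375, 228.5440216064453), (47.22171401977539, 86.13636016845703), 8.530766487121582)
side stop 0.67 [320.2, 216.9, 31.1, 35.1]
((321.5, 215.0), (36.0, 29.0), 90.0)
wrist ['intrinsics', 'tool_from_camera']
wrist board 0.61 [156.1, 393.0, 22.6, 12.7]
((154.5, 393.0), (25.0, 12.0), 0.0)
```

View pics/top0.png

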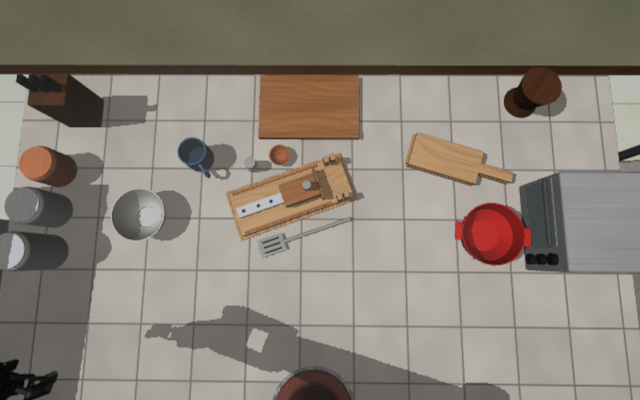

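View pics/side0.png

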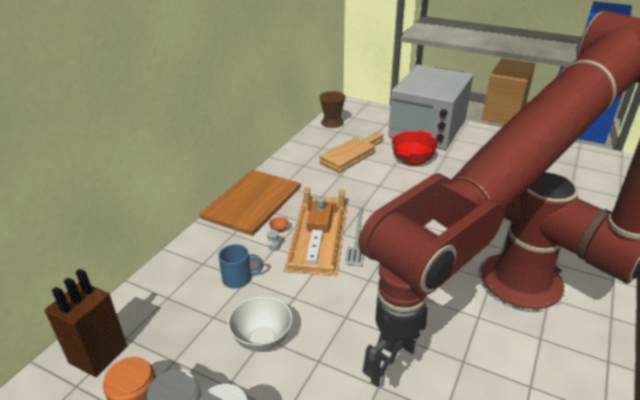

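The top view shows the board with its guide at the right (345,175) and its rail running left and down to (240,212). The knob is at about (307,186), so board +x is at about 109.5° in the world. The side view agrees: spoon to the right of the board, salt and dish to the left.

```bash
cat >> h.py <<'E'
def plan(p,yawy):
    """offset (tool axes) and twist (deg) to put TCP at p, tool down, tool y at world angle yawy deg"""
    o=get_obs();A=R.from_rotvec(o["tool_rot"]);y=np.array([np.cos(np.radians(yawy)),np.sin(np.radians(yawy)),0]);z=np.array([0,0,-1.])
    B=R.from_matrix(np.column_stack([np.cross(y,z),y,z]))
    print("off",np.round(A.inv().apply(np.array(p)-o["tool_pos"]),4),"twist",np.round((A.inv()*B).as_rotvec(degrees=True),2))
E
python3 -c "
from h import *
plan([.606,.022,.20],19.5)"
```

```text
off [-0.5791 -0.4452  0.0313] twist [ 0.    0.   55.33]
```

```bash
python3 -m crank '[{"offset":[-0.579,-0.445,0.03],"twist":[0,0,55.3]},{"offset":[-0.579,-0.445,0.03],"twist":[0,0,55.3]},{"offset":[-0.579,-0.445,0.03],"twist":[0,0,55.3]},{"offset":[-0.579,-0.445,0.03],"twist":[0,0,55.3]},{"offset":[-0.579,-0.445,0.03],"twist":[0,0,55.3]},{"offset":[-0.579,-0.445,0.03],"twist":[0,0,55.3]},{"offset":[-0.579,-0.445,0.03],"twist":[0,0,55.3]},{"offset":[-0.579,-0.445,0.03],"twist":[0,0,55.3]},{"offset":[-0.579,-0.445,0.03],"twist":[0,0,55.3]},{"offset":[-0.579,-0.445,0.03],"twist":[0,0,55.3]},{"offset":[-0.579,-0.445,0.03],"twist":[0,0,55.3]},{"offset":[-0.579,-0.445,0.03],"twist":[0,0,55.3]},{"offset":[-0.579,-0.445,0.03],"twist":[0,0,55.3]},{"offset":[-0.579,-0.445,0.03],"twist":[0,0,55.3]},{"offset":[-0.579,-0.445,0.03],"twist":[0,0,55.3]},{"offset":[-0.579,-0.445,0.03],"twist":[0,0,55.3]},{"offset":[-0.579,-0.445,0.03],"twist":[0,0,55.3]}]'
python3 - <<'E'
from h import *
o=get_obs();print(o["t"],o["tool_pos"],o["contact_force"],o["q"])
im=get_image("wrist");cv2.imwrite("pics/w1.png",im[:,:,::-1])
for q in("knob","board","stop"):
    for d in cut_out(q,"wrist")[:2]:
        print(q,d["confidence"],d["rect"], ray("wrist",*d["rect"][:2],0.084,o) if q=="knob" else cv2.minAreaRect(cv2.findNonZero(d["region"].astype(np.uint8))))
print(proj("wrist",[.606,.022,.084],o))
E
```

```text
t: 2.72
tool_pos: [0.6057, 0.0228, 0.2015]
tool_rot: [1.811, 2.567, 0.0]
contact_force: [0.4, -0.1, 0.3]
opening: 0.0856
grip_force: 0.0
2.725 [0.60569094 0.02284609 0.2015119 ] [ 0.42550529 -0.08365765  0.29789243] [-8.50323125e-02  2.79766024e-02  1.68849747e+00  1.73699949e-05
  1.42480778e+00 -4.26889650e-01]
knob 0.63 [321.2, 190.3, 29.4, 30.0] [0.60634401 0.02299692 0.084     ]
board 0.84 [320.1, 136.2, 127.5, 270.2] ((319.0, 136.0), (272.0, 130.0), 90.0)
stop 0.84 [320.8, 162.9, 84.7, 110.8] ((320.5, 163.0), (108.0, 83.0), 90.0)
[320.52162161 191.10825484]
```

View pics/w1.png

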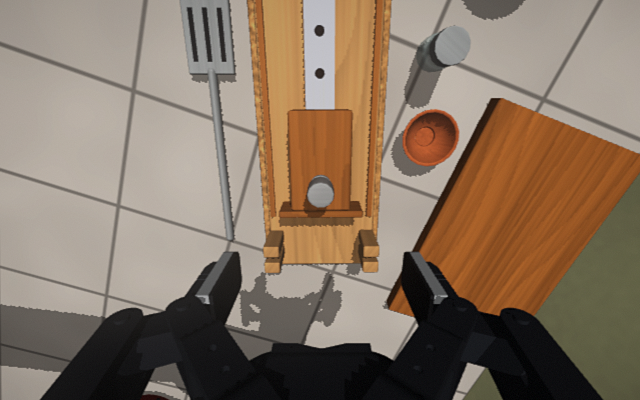

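The wrist view is well aligned: the rail runs vertically and the knob is at (320,191), within about 0.5 mm of the finger plane. I'll descend now.

```bash
python3 -m crank '[{"offset":[0,0.0005,0.05],"twist":[0,0,0]},{"offset":[0,0.0005,0.09],"twist":[0,0,0]},{"offset":[0,0.0005,0.115],"twist":[0,0,0]},{"offset":[0,0.0005,0.13],"twist":[0,0,0]},{"offset":[0,0.0005,0.1355],"twist":[0,0,0]},{"offset":[0,0.0005,0.1355],"twist":[0,0,0]},{"offset":[0,0.0005,0.1355],"twist":[0,0,0]}]' 
python3 - <<'E'
from h import *
o=get_obs();print(o["tool_pos"],o["contact_force"])
im=get_image("wrist");cv2.imwrite("pics/w2.png",im[:,:,::-1])
for q in("knob","stop"):
    for d in cut_out(q,"wrist")[:1]: print(q,d["confidence"],d["rect"], ray("wrist",*d["rect"][:2],0.084,o))
E
```

```text
t: 3.8
tool_pos: [0.6074, 0.0222, 0.0673]
tool_rot: [1.811, 2.564, 0.002]
contact_force: [-0.5, 0.5, -0.4]
opening: 0.0853
grip_force: 0.0
[0.60740673 0.0222297  0.06725409] [-0.49784261  0.46385102 -0.38095538]
knob 0.81 [318.1, 270.6, 54.5, 60.1] [0.6069586  0.02051102 0.084     ]
stop 0.62 [318.2, 208.7, 144.3, 191.6] [0.59551808 0.05319182 0.084     ]
```

View pics/w2.png

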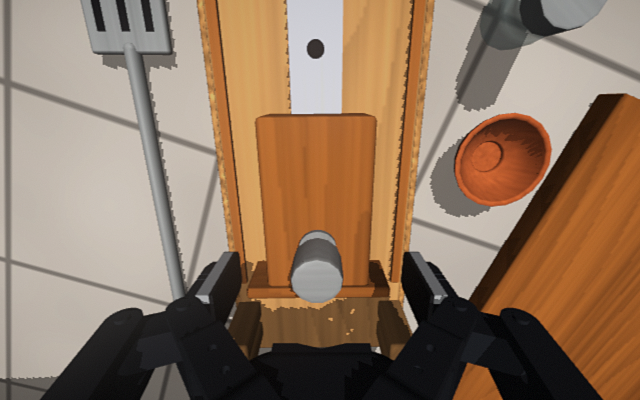

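The knob is at (318,270) and the finger gap centres on column 321, so I need about −1 mm along tool y. Then I'll close gently.

```bash
python3 -m crank '[{"offset":[0,-0.001,0],"twist":[0,0,0]},{"offset":[0,-0.001,0],"twist":[0,0,0]},{"offset":[0,-0.001,0],"twist":[0,0,0]}]' 
python3 -m crank '[{"offset":[0,0,0],"twist":[0,0,0]},{"offset":[0,0,0],"twist":[0,0,0]},{"offset":[0,0,0],"twist":[0,0,0]},{"offset":[0,0,0],"twist":[0,0,0]},{"offset":[0,0,0],"twist":[0,0,0]},{"offset":[0,0,0],"twist":[0,0,0]}]' 0.2 20
```

```text
t: 4.32
tool_pos: [0.6054, 0.022, 0.0658]
tool_rot: [-1.813, -2.566, -0.0]
contact_force: [-0.9, -0.2, -0.5]
opening: 0.0857
grip_force: 0.0
t: 5.08
tool_pos: [0.6053, 0.022, 0.0659]
tool_rot: [-1.812, -2.566, 0.001]
contact_force: [-3.1, -0.9, 1.7]
opening: 0.025
grip_force: 21.0
```

```bash
python3 -m crank '[{"offset":[0,0,0],"twist":[0,0,0]},{"offset":[0,0,0],"twist":[0,0,0]},{"offset":[0,0,-0.004],"twist":[0,0,0]},{"offset":[0,0,-0.008],"twist":[0,0,0]},{"offset":[0,0,-0.0115],"twist":[0,0,0]},{"offset":[0,0,-0.0115],"twist":[0,0,0]},{"offset":[0,0,-0.0115],"twist":[0,0,0]}]' - 70
python3 -m crank '[{"offset":[0.002,0,0],"twist":[0,0,0]},{"offset":[0.004,0,0],"twist":[0,0,0]},{"offset":[0.004,0,0],"twist":[0,0,0]}]'
```

```text
t: 5.95
tool_pos: [0.6051, 0.022, 0.0766]
tool_rot: [-1.812, -2.565, 0.001]
contact_force: [3.1, -1.4, -10.9]
opening: 0.0243
grip_force: 69.2
t: 6.32
tool_pos: [0.6036, 0.0261, 0.077]
tool_rot: [-1.812, -2.565, 0.001]
contact_force: [2.9, -1.8, -10.2]
opening: 0.0239
grip_force: 69.2
```

```bash
python3 -m crank '[{"offset":[0.004,0,0],"twist":[0,0,0]},{"offset":[0.008,0,0],"twist":[0,0,0]},{"offset":[0.012,0,0],"twist":[0,0,0]},{"offset":[0.016,0,0],"twist":[0,0,0]},{"offset":[0.020,0,0],"twist":[0,0,0]},{"offset":[0.024,0,0],"twist":[0,0,0]},{"offset":[0.026,0,0],"twist":[0,0,0]},{"offset":[0.026,0,0],"twist":[0,0,0]},{"offset":[0.026,0,0.002],"twist":[0,0,0]},{"offset":[0.026,0,0.003],"twist":[0,0,0]},{"offset":[0.026,0,0.003],"twist":[0,0,0]}]'
python3 -m crank '[{"offset":[0,0,0],"twist":[0,0,0]},{"offset":[0,0,0],"twist":[0,0,0]},{"offset":[0,0,0],"twist":[0,0,0]},{"offset":[0,0,0],"twist":[0,0,0]}]' 0.9 
python3 - <<'E'
from h import *
o=get_obs();print(o["tool_pos"],o["contact_force"])
im=get_image("wrist");cv2.imwrite("pics/w3.png",im[:,:,::-1])
for q in("knob","stop"):
    for d in cut_out(q,"wrist")[:1]: print(q,d["confidence"],d["rect"], ray("wrist",*d["rect"][:2],0.092,o))
E
```

```text
t: 7.7
tool_pos: [0.5949, 0.0506, 0.0742]
tool_rot: [-1.812, -2.565, 0.001]
contact_force: [-4.6, 0.4, -9.1]
opening: 0.0244
grip_force: 69.6
t: 8.2
tool_pos: [0.5964, 0.0503, 0.0754]
tool_rot: [1.811, 2.564, 0.002]
contact_force: [-0.8, -0.4, 1.0]
opening: 0.0765
grip_force: 0.0
[0.59636954 0.05028111 0.07537471] [-0.80691582 -0.43681065  0.95131526]
knob 0.82 [319.2, 267.7, 57.3, 67.0] [0.59590657 0.05032516 0.092     ]
stop 0.79 [320.6, 208.2, 135.3, 187.7] [0.58550191 0.08182238 0.092     ]
```

View pics/w3.png

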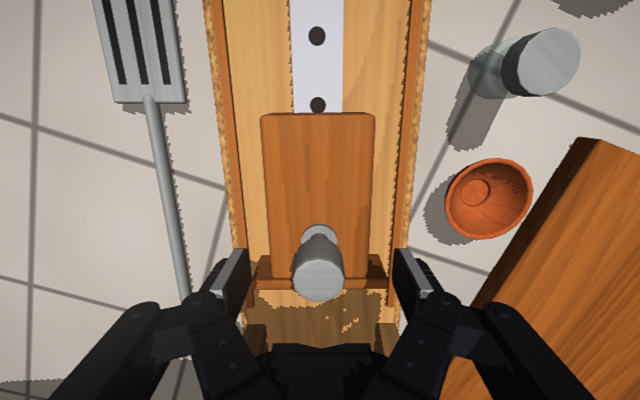

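The pin is riding on the rail: the raised knob is at (318,272), and the last rail hole is visible just ahead of the block at (317,105). Next I'll shut the fingers and bring them down behind the stop plate, to nudge the block until the pin drops.

```bash
python3 -m crank '[{"offset":[0,0,-0.04],"twist":[0,0,0]},{"offset":[0,0,-0.048],"twist":[0,0,0]},{"offset":[-0.03,0,-0.048],"twist":[0,0,0]},{"offset":[-0.055,0,-0.048],"twist":[0,0,0]},{"offset":[-0.055,0,-0.048],"twist":[0,0,0]}]'
python3 -m crank '[{"offset":[0,0,0],"twist":[0,0,0]},{"offset":[0,0,0],"twist":[0,0,0]},{"offset":[0,0,0.01],"twist":[0,0,0]},{"offset":[0,0,0.03],"twist":[0,0,0]},{"offset":[0,0,0.055],"twist":[0,0,0]},{"offset":[0,0,0.07],"twist":[0,0,0]},{"offset":[0,0,0.076],"twist":[0,0,0]},{"offset":[0,0,0.076],"twist":[0,0,0]},{"offset":[0,0,0.076],"twist":[0,0,0]}]' 0 30
python3 - <<'E'
from h import *
o=get_obs();print(o["tool_pos"],o["contact_force"])
im=get_image("side");cv2.imwrite("pics/s4.png",cv2.resize(im[150:300,240:400,::-1],None,fx=3.5,fy=3.5))
E
```

```text
t: 8.98
tool_pos: [0.6139, -0.0032, 0.1215]
tool_rot: [-1.815, -2.563, 0.001]
contact_force: [-0.2, 0.6, 0.6]
opening: 0.0768
grip_force: 0.0
t: 10.1
tool_pos: [0.6146, -0.0017, 0.0473]
tool_rot: [1.812, 2.565, 0.001]
contact_force: [-0.0, 1.0, -0.5]
opening: 0.0003
grip_force: 0.0
[ 0.61459201 -0.00165738  0.04732095] [-0.0128118   1.04201093 -0.46590966]
```

View pics/s4.png

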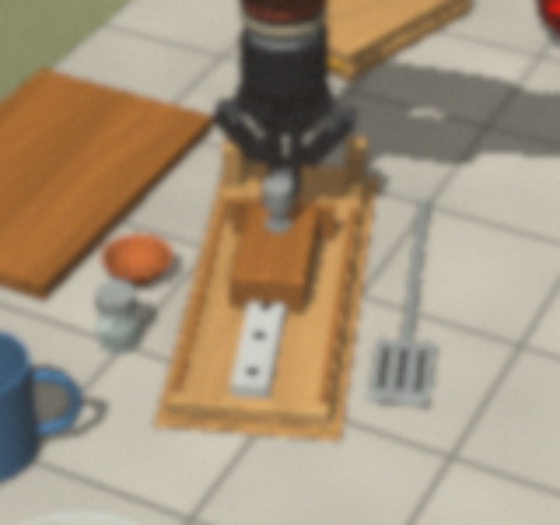

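```bash
cat > chk.py <<'E'
import sys
from h import *
o=get_obs();u=np.array([-.334,.943,0])
f=-o["contact_force"]@u;s=(o["tool_pos"]-[.6053,.022,0])@u
print(f"t {o['t']:.2f} push {f:.1f} s {s*1e3:.1f} z {o['tool_pos'][2]*1e3:.1f}")
sys.exit(f>float(sys.argv[1]))
E
m1(){ :; }
python3 -m crank '[{"offset":[0.002,0,0],"twist":[0,0,0]},{"offset":[0.002,0,0],"twist":[0,0,0]}]' >/dev/null; python3 chk.py 2.5 &&
python3 -m crank '[{"offset":[0.0015,0,0],"twist":[0,0,0]},{"offset":[0.0015,0,0],"twist":[0,0,0]}]' >/dev/null; python3 chk.py 2.5 &&
python3 -m crank '[{"offset":[0.0015,0,0],"twist":[0,0,0]},{"offset":[0.0015,0,0],"twist":[0,0,0]}]' >/dev/null; python3 chk.py 2.5 &&
python3 -m crank '[{"offset":[0.0015,0,0],"twist":[0,0,0]},{"offset":[0.0015,0,0],"twist":[0,0,0]}]' >/dev/null; python3 chk.py 2.5
```

```text
t 10.40 push 0.5 s -23.0 z 46.7
t 10.40 push 0.5 s -23.0 z 46.7
t 10.40 push 0.5 s -23.0 z 46.7
t 10.40 push 0.5 s -23.0 z 46.7False
False
False
False
```

```bash
sed -i 's/sys.exit(f>float(sys.argv\[1\]))/sys.exit(int(f>float(sys.argv[1])))/' chk.py
python3 -m crank '[{"offset":[0.0015,0,0],"twist":[0,0,0]},{"offset":[0.0015,0,0],"twist":[0,0,0]}]' >/dev/null && python3 chk.py 2.8 &&
python3 -m crank '[{"offset":[0.0015,0,0],"twist":[0,0,0]},{"offset":[0.0015,0,0],"twist":[0,0,0]}]' >/dev/null && python3 chk.py 2.8 &&
python3 -m crank '[{"offset":[0.0015,0,0],"twist":[0,0,0]},{"offset":[0.0015,0,0],"twist":[0,0,0]}]' >/dev/null && python3 chk.py 2.8 &&
python3 -m crank '[{"offset":[0.0015,0,0],"twist":[0,0,0]},{"offset":[0.0015,0,0],"twist":[0,0,0]}]' >/dev/null && python3 chk.py 2.8
```

```text
t 10.65 push 0.4 s -21.4 z 46.3
t 10.90 push 0.8 s -19.9 z 46.3
t 11.15 push -0.3 s -18.4 z 46.3
t 11.40 push 5.5 s -18.2 z 46.4
```

```bash
python3 -m crank '[{"offset":[0.001,0,0],"twist":[0,0,0]}]' >/dev/null && python3 chk.py 9 &&
python3 -m crank '[{"offset":[0.001,0,0],"twist":[0,0,0]}]' >/dev/null && python3 chk.py 9 &&
python3 -m crank '[{"offset":[0.001,0,0],"twist":[0,0,0]}]' >/dev/null && python3 chk.py 9 &&
python3 -m crank '[{"offset":[0.001,0,0],"twist":[0,0,0]}]' >/dev/null && python3 chk.py 9 &&
python3 -m crank '[{"offset":[0.001,0,0],"twist":[0,0,0]}]' >/dev/null && python3 chk.py 9 &&
python3 -m crank '[{"offset":[0.001,0,0],"twist":[0,0,0]}]' >/dev/null && python3 chk.py 9
```

```text
t 11.53 push 5.1 s -17.5 z 46.4
t 11.65 push 8.5 s -16.8 z 46.4
t 11.78 push 6.8 s -15.7 z 46.4
t 11.90 push 5.6 s -14.4 z 46.4
t 12.03 push 4.9 s -13.6 z 46.4
t 12.15 push 8.3 s -12.7 z 46.4
```

```bash
python3 -m crank '[{"offset":[0.001,0,0],"twist":[0,0,0]}]' >/dev/null && python3 chk.py 9.5 &&
python3 -m crank '[{"offset":[0.001,0,0],"twist":[0,0,0]}]' >/dev/null && python3 chk.py 9.5 &&
python3 -m crank '[{"offset":[0.001,0,0],"twist":[0,0,0]}]' >/dev/null && python3 chk.py 9.5 &&
python3 -m crank '[{"offset":[0.001,0,0],"twist":[0,0,0]}]' >/dev/null && python3 chk.py 9.5 &&
python3 -m crank '[{"offset":[0.001,0,0],"twist":[0,0,0]}]' >/dev/null && python3 chk.py 9.5 &&
python3 -m crank '[{"offset":[0.001,0,0],"twist":[0,0,0]}]' >/dev/null && python3 chk.py 9.5 &&
python3 -m crank '[{"offset":[0.001,0,0],"twist":[0,0,0]}]' >/dev/null && python3 chk.py 9.5 &&
python3 -m crank '[{"offset":[0.001,0,0],"twist":[0,0,0]}]' >/dev/null && python3 chk.py 9.5 &&
python3 -m crank '[{"offset":[0.001,0,0],"twist":[0,0,0]}]' >/dev/null && python3 chk.py 9.5 &&
python3 -m crank '[{"offset":[0.001,0,0],"twist":[0,0,0]}]' >/dev/null && python3 chk.py 9.5
```

```text
t 12.28 push 9.0 s -11.8 z 46.4
t 12.40 push 6.6 s -10.8 z 46.4
t 12.53 push 5.2 s -9.9 z 46.4
t 12.65 push 7.0 s -9.0 z 46.4
t 12.78 push 8.4 s -8.0 z 46.4
t 12.90 push 8.9 s -6.9 z 46.4
t 13.03 push 8.0 s -5.8 z 46.4
t 13.15 push 7.3 s -4.7 z 46.4
t 13.28 push 7.2 s -3.6 z 46.4
t 13.40 push 4.2 s -2.7 z 46.4
```

```bash
python3 -m crank '[{"offset":[0.001,0,0],"twist":[0,0,0]}]' >/dev/null && python3 chk.py 10 &&
python3 -m crank '[{"offset":[0.001,0,0],"twist":[0,0,0]}]' >/dev/null && python3 chk.py 10 &&
python3 -m crank '[{"offset":[0.001,0,0],"twist":[0,0,0]}]' >/dev/null && python3 chk.py 10 &&
python3 -m crank '[{"offset":[0.001,0,0],"twist":[0,0,0]}]' >/dev/null && python3 chk.py 10 &&
python3 -m crank '[{"offset":[0.001,0,0],"twist":[0,0,0]}]' >/dev/null && python3 chk.py 10 &&
python3 -m crank '[{"offset":[0.001,0,0],"twist":[0,0,0]}]' >/dev/null && python3 chk.py 10 &&
python3 -m crank '[{"offset":[0.001,0,0],"twist":[0,0,0]}]' >/dev/null && python3 chk.py 10 &&
python3 -m crank '[{"offset":[0.001,0,0],"twist":[0,0,0]}]' >/dev/null && python3 chk.py 10
```

```text
t 13.53 push 7.3 s -1.8 z 46.4
t 13.65 push 8.4 s -0.8 z 46.4
t 13.78 push 4.7 s 0.0 z 46.4
t 13.90 push 9.1 s 1.2 z 46.4
t 14.03 push 9.7 s 2.1 z 46.4
t 14.15 push 8.8 s 3.1 z 46.4
t 14.28 push 7.5 s 4.3 z 46.4
t 14.40 push 5.8 s 5.7 z 46.4
```

```bash
python3 -m crank '[{"offset":[0.001,0,0],"twist":[0,0,0]}]' >/dev/null && python3 chk.py 10 &&
python3 -m crank '[{"offset":[0.001,0,0],"twist":[0,0,0]}]' >/dev/null && python3 chk.py 10 &&
python3 -m crank '[{"offset":[0.001,0,0],"twist":[0,0,0]}]' >/dev/null && python3 chk.py 10 &&
python3 -m crank '[{"offset":[0.001,0,0],"twist":[0,0,0]}]' >/dev/null && python3 chk.py 10 &&
python3 -m crank '[{"offset":[0.001,0,0],"twist":[0,0,0]}]' >/dev/null && python3 chk.py 10 &&
python3 -m crank '[{"offset":[0.001,0,0],"twist":[0,0,0]}]' >/dev/null && python3 chk.py 10
python3 - <<'E'
from h import *
o=get_obs();im=get_image("wrist");cv2.imwrite("pics/w5.png",im[:,:,::-1])
E
```

```text
t 14.53 push 3.5 s 7.7 z 46.4
t 14.65 push 5.9 s 8.6 z 46.4
t 14.78 push 9.4 s 8.7 z 46.5
t 14.90 push 12.0 s 8.8 z 46.5
```

View pics/w5.png

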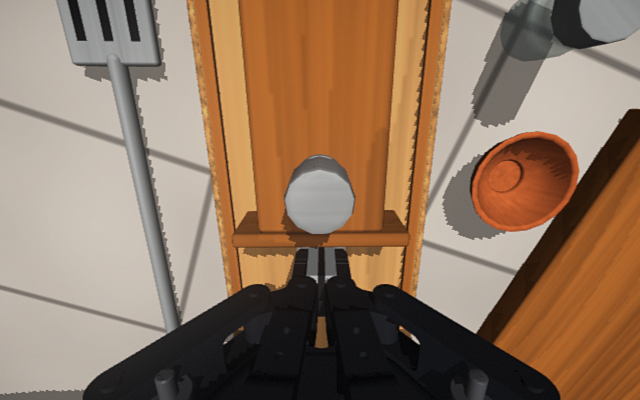

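The push force climbed to 12 N with the block stopped at about 57 mm, and the knob head at (320,200) sits low again, so the pin has snapped in. I'll back off, rise and verify.

```bash
python3 -m crank '[{"offset":[-0.003,0,0],"twist":[0,0,0]},{"offset":[-0.008,0,0],"twist":[0,0,0]},{"offset":[-0.008,0,-0.03],"twist":[0,0,0]},{"offset":[-0.008,0,-0.08],"twist":[0,0,0]},{"offset":[-0.008,0,-0.14],"twist":[0,0,0]},{"offset":[-0.008,0,-0.155],"twist":[0,0,0]},{"offset":[-0.008,0,-0.155],"twist":[0,0,0]},{"offset":[-0.008,0,-0.155],"twist":[0,0,0]}]'
python3 - <<'E'
from h import *
o=get_obs();im=get_image("wrist");cv2.imwrite("pics/w6.png",im[:,:,::-1])
K0=np.array([.6053,.022,0]);u=np.array([-.334,.943,0])
for d in cut_out("knob","wrist")[:1]:
    print(d["rect"])
    for z in (.084,.092): p=ray("wrist",*d["rect"][:2],z,o);print(z,p,(p-K0)@u)
for d in cut_out("stop","wrist")[:1]: print(d["rect"])
im=get_image("side");cv2.imwrite("pics/s6.png",cv2.resize(im[150:300,240:400,::-1],None,fx=3.5,fy=3.5))
for q in("board","knob"):
  for d in cut_out(q,"side")[:2]: print(q,d["rect"],d["confidence"])
get_image("top")
for d in cut_out("board","top")[:1]: print(d["rect"],cv2.minAreaRect(cv2.findNonZero(d["region"].astype(np.uint8))))
E
```

```text
t: 15.95
tool_pos: [0.6031, 0.0251, 0.1986]
tool_rot: [-1.81, -2.563, 0.003]
contact_force: [0.6, 0.0, 0.3]
opening: -0.0003
grip_force: 0.0
[322.6, 135.1, 30.9, 31.3]
0.084 [0.58669219 0.07573474 0.084     ] 0.05688687119916691
0.092 [0.58638267 0.07657991 0.092     ] 0.05778724177551822
[323.5, 110.9, 88.7, 127.5]
board [317.3, 229.4, 59.4, 84.9] 0.93
board [259.5, 323.9, 59.2, 57.0] 0.72
knob [241.9, 266.6, 45.7, 47.3] 0.59
knob [317.4, 212.9, 8.9, 9.3] 0.46
[293.1, 198.9, 121.0, 77.5] ((290.048095703125, 195.18435668945312), (46.439430236816406, 118.78089141845703), 69.92847442626953)
```

View pics/w6.png

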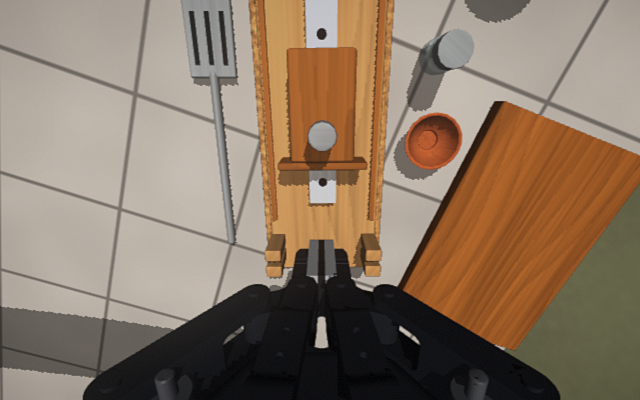

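View pics/s6.png

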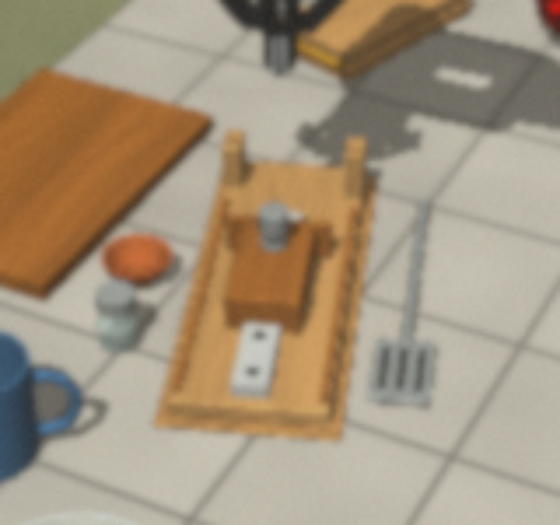

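```bash
python3 - <<'E'
from h import *
P=np.array([.5865,.0760,0])
for z in (.084,.092): print(z,proj("side",P+[0,0,z]))
print("start, seen 318.6,202.3:",proj("side",[.6058,.0215,.084]))
E
```

```text
0.084 [317.06958093 213.13972932]
0.092 [317.03670134 210.9506096 ]
start, seen 318.6,202.3: [319.72686931 201.88818631]
```

Seen at (317.4, 212.9), against a prediction of (317.1, 213.1) for pin down. The knob is fully seated and the board hasn't moved.

```bash
python3 -c "
from station import *
print(finish_job())"
```

```text
the job is handed in; nothing more can be done
None
```

The job is handed in: the stop block is one hole farther from the guide (about 57 mm), the pin reads fully down in the side view, the gripper is clear of everything, and nothing else looked moved, after about 16 s; no verdict was returned.

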